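Hang the big-cup ear defenders over the bar of the stand

TASK

Hang up the ear defenders with the big, deep cups over the horizontal bar of the low stand: the padded headband resting on the bar near its middle, one cup on each side, square across the bar. Lower them onto the bar rather than dropping them, let go, and leave the slim pair of ear defenders standing where it is.

Things in the scene. Friction and masses are not known exactly. Their poses are not given: they have to be found in the camera images.
- big_defenders: Ear defenders to hang: rigid, about 0.26 kg, black headband arch on two deep grey cups (40 thick, 62 wide, 82 mm tall), standing upright on the cups. Origin: midway between the cups, on their underside. z up; x from cup to cup (160 mm over all, 80 mm free gap, alike both ways); y across the headband, which is 30 mm wide. Top of the arch (outer radius 66 mm) 155 mm above the origin.
- crown_under (a point): Point under the big pair's padded crown, mid-width, 135 mm above that body's origin, same axes; it is to rest on the bar. The crown above it is 20 mm thick and 30 mm wide: grip it from above, fingers closing along y, fingertips at most 15 mm below its top so that they stay clear of the bar.
- bar_mid (a point): Middle of the fixed stand's bar, on its axis, 146 mm above the bench. y along the bar, z up. Straight steel tube, 18 mm in diameter, 300 mm between the centres of its two posts (22 mm square, no taller than the bar), each on a wooden foot 130 (along x) by 50 by 20 mm high. Nothing lies under the bar between the feet.
- slim_defenders: The other ear defenders, to be left alone: same materials, but small slim cups (20 mm thick, 50 wide, 56 tall), 112 mm over all, 130 mm high, 0.15 kg, standing upright. Origin on the underside midway between the cups, axes as for the big pair.

How it is judged:
At the end, for the whole second after the job is handed in: The big ear defenders hang at rest: crown on the bar (within 25 mm sideways of its axis, 0 to 20 mm above it), within 80 mm of the bar's middle, square across it and upright within 20 degrees; the slim pair stands upright (10 degrees), within 30 mm of its place (x of crown_under in the frame of bar_mid between -0.025 and 0.025 m and y of crown_under in the frame of bar_mid between -0.08 and 0.08 m and z of crown_under in the frame of bar_mid between 0 and 0.02 m and angle between the y axis of big_defenders and the y axis of bar_mid, either way round below 0.35 rad and angle between big_defenders's own z axis and vertical below 0.35 rad and linear speed of big_defenders below 0.03 m/s and angular speed of big_defenders below 0.3 rad/s and distance of slim_defenders from where it was at the start of the episode below 0.03 m and angle between slim_defenders's own z axis and vertical below 0.2 rad); the robot touches nothing.
It fails at once if the big ear defenders are dropped (a free fall of more than about 25 mm) (linear speed of big_defenders above 0.7 m/s and contact force between the fingers and big_defenders below 0.05 N).
It fails at once if the slim ear defenders are moved more than 30 mm or knocked over (distance of slim_defenders from where it was at the start of the episode above 0.03 m or angle between slim_defenders's own z axis and vertical above 0.5 rad).
It also fails if it takes over 45 s, if anything falls off the work surface, if the arm or the gripper's body presses on something with over 40 N, if the wrist force passes 120 N, or if a joint passes its speed limit or range.

ROBOT

A 6-joint arm with a two-finger parallel gripper is mounted at the origin on the work surface. World frame = base frame: x ahead of the robot, y to its left, z up, the work surface at z = 0. Lengths are in m, angles in rad, forces in N, time in s.
With the tool pointing down it reaches from about 0.25 to 0.775 m from the base axis. Payload 4 kg.
Tool frame: the origin (TCP) lies at the centre of the arm's flange, where the gripper is bolted on; the fingertips stand 173 mm ahead of it and the grasp point (between the pads) lies 155 mm ahead of it (env.nose_length is the x of the fingertips in the tool frame, in m); x points along the fingers, z is the direction in which the jaws open and shut, and the axes are right-handed (so a half turn about x gives the same grasp; the last joint's range is limited). The gripper opens to 85 mm and grips with 20 to 120 N. Pads are 22 mm wide; open, the fingers measure 114 mm over their backs; the gripper's body (76 mm by 85 mm) begins 54 mm behind the grasp point. The pads swing forward as they close: fully open they stand 13 mm farther back than shut.
Start: joints at [-1.241, 0.087, 1.371, -0, 1.684, -0.103], TCP at [0.231, -0.499, 0.405] pointing down, gripper open.
Joint ranges: [-3.1, 3.1], [-0.76, 2.03], [0.27, 2.55], [-1.08, 4.22], [0.17, 2.65], [-2.57, 2.57]. Speed limits (rad/s): [2.79, 2.79, 3.14, 3.14, 3.14, 3.14].

INTERFACE

Orientations are given as a unit quaternion [x, y, z, w].
In Python, from bench import env gives the robot as it stands. The module is installed in compiled form; this text tells all that it offers.
- The arm moves only by the tool move_arm, never from a script. Its argument "targets" is a list that holds one entry, the list of rows, each a list of 7 numbers: the turn, a rotation vector about the tool's x, y, z in rad, then the shift along the tool's x, y, z in mm, then the gripper's target within -1 to 1 (shut at 1, half-way at 0, fully open at -1). A call has 1 to 8 rows; each row is the pose to reach, as a shift and turn from the pose commanded when the call began, along the tool's axes at that moment; what a row does not reach only later rows make up. A row lasts 1/8 s, in which the tool goes at most 62.5 mm and 10.7 degrees, less where a joint would pass 70% of its speed; a pose out of reach is approached as far as the arm can. A call with a gripper value outside its range is refused whole. The fingers move at their own pace and stop on an object; "squeeze" is the grip in N (left out, the last holds). Time passes only in rows, so rows that repeat a pose let the fingers close. It gives the time, the measured TCP pose, the force and the opening at its end, in the units of the state.
- env.observe(): the state, without advancing time (a new reading comes with each control period).
- env.camera(name): name is "side" or "top" or "wrist"; returns a dict with "img" (400x640x3 uint8, blue, green, red), "fx", "fy", "cx", "cy" (pixels), "extrinsics" (4x4, takes a point from camera to world coordinates). Camera axes: x right, y down, z forward; pixel columns grow to the right and rows downward; lengths in m; the calibration is good to about 2 mm. A picture is of the moment at which its call begins. There is no depth.
- env.close_job(): hands the job in, once; it reports no verdict.
The state is a dict: "clock": time; "joints": joint angles; "qd": joint speeds; "joint_torque": joint torques, N m; "position": TCP position; "eef_rot": TCP orientation; "wrist_force": force on the tool from outside, world axes, zero at the start; "ft_torque": the same for the moment, N m; "opening": finger opening in m.
Only numpy, scipy, OpenCV 4.12 (cv2) and the standard library are available. Lean on these libraries where they do the work, as an engineer would, in place of code of your own. Each camera call takes 0.05 s, during which the arm holds its last target.

## Working session

There is one attempt and no reset: what is moved stays moved. The work goes in short steps, Python scripts to look and compute and a tool call to move; the robot and the scene stay as the last step left them, time stands still between calls to the robot, and variables do not carry over. Pictures are saved under pics/ and viewed, and the job is handed in when it is done.

Besides the shell and the picture viewer there is one more tool, called after "Call:" by a JSON object that holds its "method" and its "body". move_arm: Moves the arm, as the interface text tells. Its arguments: {"type":"object","properties":{"targets":{"type":"array","items":{"type":"array","items":{"type":"array","items":{"type":"number"}}}},"squeeze":{"type":"number"}},"required":["targets"]}

```bash
mkdir -p pics
python3 - <<'E'
from bench import env
import cv2,numpy as np
s=env.observe();print({k:np.round(v,3) for k,v in s.items()})
for n in ("side","top","wrist"):
    c=env.camera(n);cv2.imwrite(f"pics/{n}0.png",c["img"]);np.savez(f"cam_{n}.npz",**c);print(n,c["fx"],c["fy"],c["cx"],c["cy"],np.round(c["extrinsics"],4).tolist())
E
```

```text
{'clock': np.float64(0.0), 'joints': array([-1.241,  0.088,  1.372,  0.   ,  1.684, -0.103]), 'qd': array([-0.001,  0.003,  0.001, -0.   ,  0.001,  0.001]), 'joint_torque': array([-0.0000e+00, -3.5187e+01, -3.1327e+01, -0.0000e+00,  1.1000e-02,
        0.0000e+00]), 'position': array([ 0.231, -0.499,  0.404]), 'eef_rot': array([ 0.381,  0.596, -0.38 ,  0.595]), 'wrist_force': array([-0.703,  1.459,  0.021]), 'ft_torque': array([-0.017, -0.029, -0.022]), 'opening': np.float64(0.085)}
side 378.20233898991637 378.20233898991637 320.13514209668597 194.79344034861057 [[-0.937, -0.224, 0.268, 0.3121], [-0.349, 0.5688, -0.7448, 0.5239], [0.0144, -0.7914, -0.6111, 0.6001], [0.0, 0.0, 0.0, 1.0]]
top 453.5114124418768 453.5114124418768 320.9163786695619 206.03929175635278 [[-0.0142, -0.9877, 0.1558, 0.3677], [-0.9994, 0.0091, -0.033, -0.0418], [0.0311, -0.1561, -0.9872, 1.1148], [0.0, 0.0, 0.0, 1.0]]
wrist 276.11770549210553 276.11770549210553 316.826263135683 197.28384928860194 [[0.4193, -0.8716, -0.2542, 0.2968], [-0.9079, -0.4033, -0.1146, -0.4709], [-0.0026, 0.2788, -0.9603, 0.3731], [0.0, 0.0, 0.0, 1.0]]
```

View pics/top0.png

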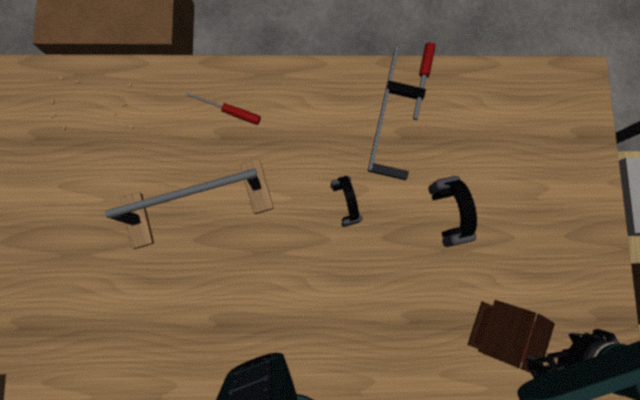

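View pics/side0.png

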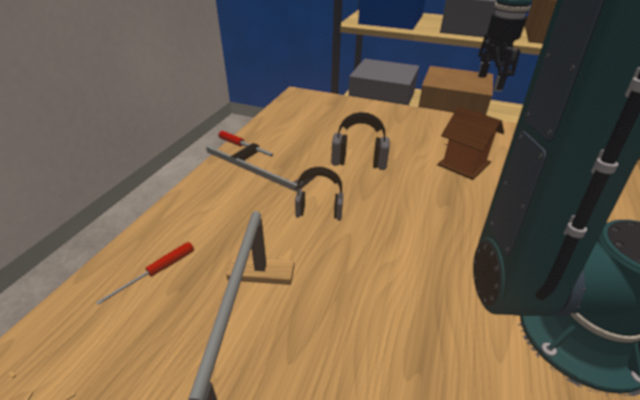

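View pics/wrist0.png

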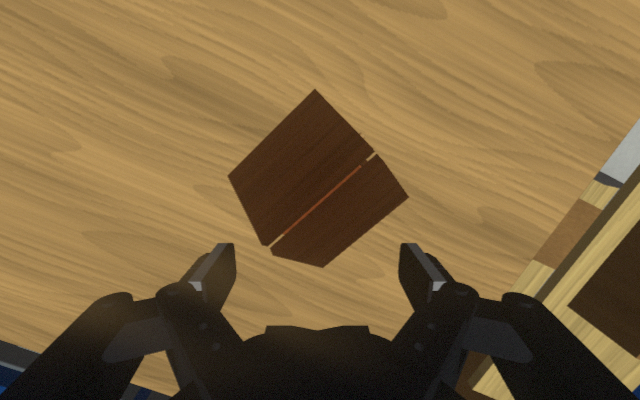

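The top view shows the big pair at about (458,210), the slim pair at about (348,201), and the bar from (110,214) to (255,175). I'll enlarge crops of these to measure.

Run:
```python
import cv2
t=cv2.imread("pics/top0.png");s=cv2.imread("pics/side0.png")
cv2.imwrite("pics/t_def.png",cv2.resize(t[160:260,320:490],None,fx=4.7,fy=4.7,interpolation=cv2.INTER_CUBIC))
cv2.imwrite("pics/t_bar.png",cv2.resize(t[150:260,95:285],None,fx=4,fy=4,interpolation=cv2.INTER_CUBIC))
cv2.imwrite("pics/s_def.png",cv2.resize(s[100:230,280:410],None,fx=4.6,fy=4.6,interpolation=cv2.INTER_CUBIC))
```

```text
(no output)
```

View pics/t_def.png

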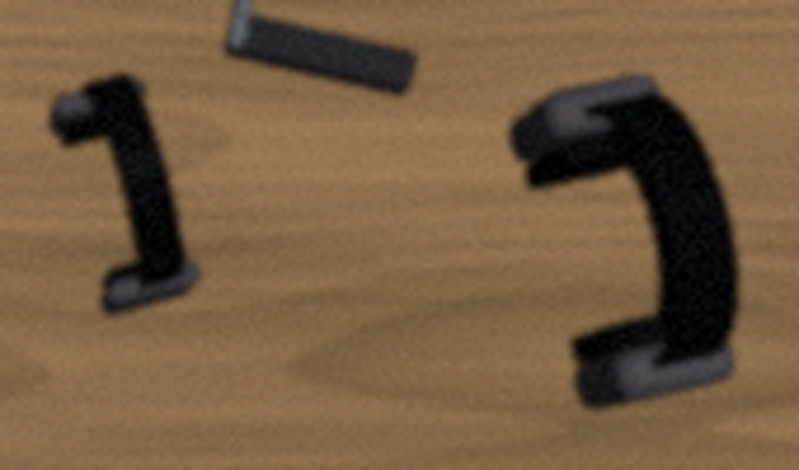

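View pics/t_bar.png

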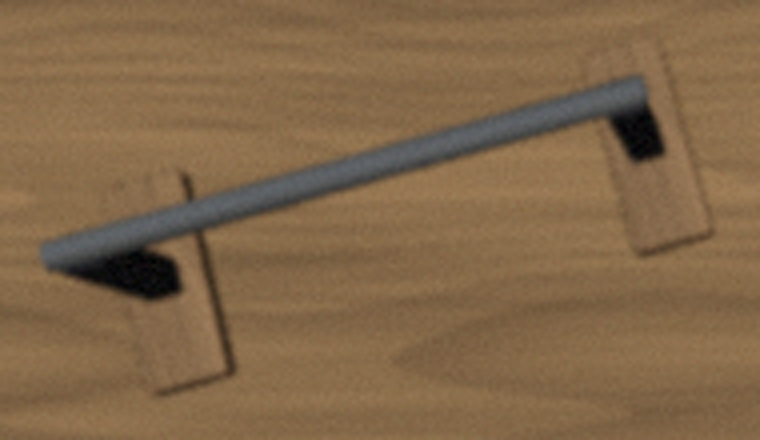

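View pics/s_def.png

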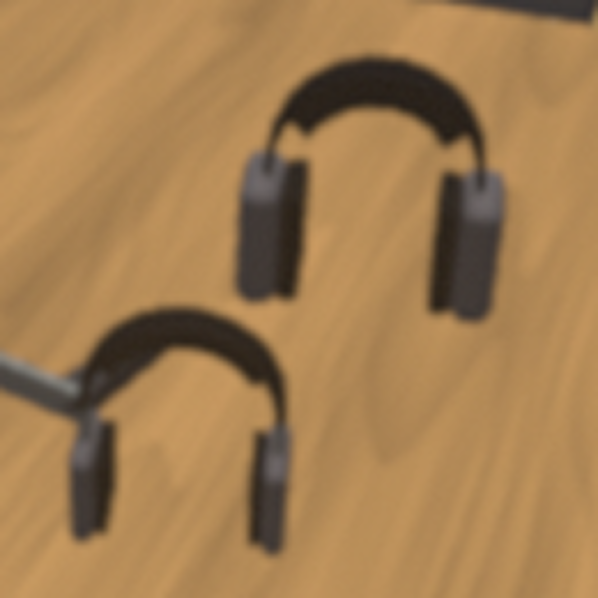

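```bash
cat > h.py <<'E'
import numpy as np,cv2
from scipy.optimize import minimize
def cam(n,sfx=""): return dict(np.load(f"cam_{n}{sfx}.npz"))
def K(c): return np.array([[c["fx"],0,c["cx"]],[0,c["fy"],c["cy"]],[0,0,1.]],float)
def proj(c,P):
    T=np.linalg.inv(c["extrinsics"]);p=np.asarray(P)@T[:3,:3].T+T[:3,3];q=p@K(c).T;return q[:,:2]/q[:,2:]
def plane(c,uv,z):
    d=c["extrinsics"][:3,:3]@np.linalg.inv(K(c))@[*uv,1];o=c["extrinsics"][:3,3];return o+d*(z-o[2])/d[2]
def box(x0,x1,y,z0,z1): return np.array([[x,s*y,z] for x in(x0,x1) for s in(-1,1) for z in(z0,z1)])
def cup(x0,x1,w,h,r=.012):
    a=[]
    for x in (x0,x1):
        for cy,cz,t0 in((w/2-r,h-r,0),(-w/2+r,h-r,90),(-w/2+r,r,180),(w/2-r,r,270)):
            for t in np.radians(np.arange(t0,t0+91,22.5)): a.append([x,cy+r*np.cos(t),cz+r*np.sin(t)])
    return np.array(a)
def model(big=True):
    if big: t,w,h,X,R,top,hw,th=.040,.062,.082,.08,.066,.155,.015,.020
    else: t,w,h,X,R,top,hw,th=.020,.050,.056,.056,.046,.130,.015,.015
    parts=[cup(X-t,X,w,h),cup(-X,-X+t,w,h)]
    zc=top-R;A=np.radians(np.linspace(0,180,25))
    for a,b in zip(A[:-1],A[1:]):
        k=th if np.radians(38)<(a+b)/2<np.radians(142) else .005
        parts.append(np.array([[r*np.cos(q),s*hw,zc+r*np.sin(q)] for r in(R,R-k) for q in(a,b) for s in(-1,1)]))
    return parts
def place(P,p):
    c,s=np.cos(p[2]),np.sin(p[2]);return P@np.array([[c,-s,0],[s,c,0],[0,0,1]]).T+[p[0],p[1],0]
S=4
def render(c,parts,p,roi):
    x0,y0,x1,y1=roi;m=np.zeros(((y1-y0)*S,(x1-x0)*S),np.uint8)
    for P in parts:
        q=(proj(c,place(P,p))+.5-[x0,y0])*S*16
        cv2.fillConvexPoly(m,cv2.convexHull(np.round(q).astype(np.int32)),255,cv2.LINE_8,4)
    return m
E
cat > fit.py <<'E'
from h import *
ct,cs=cam("top"),cam("side")
rois={"big":[(ct,(424,168,485,255)),(cs,(326,104,396,178))],}
def masks(l):
    out=[]
    for c,r in l:
        im=c["img"][r[1]:r[3],r[0]:r[2]]
        g=cv2.resize(im,None,fx=S,fy=S,interpolation=cv2.INTER_CUBIC).astype(int)
        m=((g[...,2]-g[...,0])<32).astype(np.uint8)*255  # non-wood
        out.append(m)
    return out
L=rois["big"];M=masks(L)
def cost(p):
    e=0
    for (c,r),m in zip(L,M):
        n=render(c,parts,p,r);e+=1-(n&m).astype(bool).sum()/(n|m).astype(bool).sum()
    return e
parts=model()
a=plane(ct,(320+540/4.7+20,160+85/4.7),.082);b=plane(ct,(320+660/4.7,160+385/4.7),.082)
print(a,b)
best=None
for dx in(-.02,0,.02):
  for yaw in(-1.57,-1.3,-1.8):
    m=(a+b)/2;r=minimize(cost,[m[0]+dx,m[1],yaw],method="Nelder-Mead",options=dict(initial_simplex=np.array([[m[0]+dx,m[1],yaw],[m[0]+dx+.02,m[1],yaw],[m[0]+dx,m[1]+.02,yaw],[m[0]+dx,m[1],yaw+.2]])))
    if best is None or r.fun<best.fun:best=r
print("big",best.x,best.fun)
for i in(0,1):
    L1,M1=L,M
    LL=[L1[i]];MM=[M1[i]];L,M=LL,MM
    r=minimize(cost,best.x,method="Nelder-Mead",options=dict(initial_simplex=best.x+np.array([[0,0,0],[.01,0,0],[0,.01,0],[0,0,.1]])));print(i,r.x,r.fun)
    L,M=L1,M1
for (c,r),m,n in zip(L,M,"ts"):
    q=render(c,parts,best.x,r);g=cv2.resize(c["img"][r[1]:r[3],r[0]:r[2]],None,fx=S,fy=S)
    cn,_=cv2.findContours(q,cv2.RETR_LIST,cv2.CHAIN_APPROX_NONE);cv2.drawContours(g,cn,-1,(0,255,0),1)
    g=np.hstack([g,cv2.cvtColor(m,cv2.COLOR_GRAY2BGR)]);cv2.imwrite(f"pics/fit_{n}.png",g)
e=[plane(ct,(105.5,213.75),.146),plane(ct,(256.25,173),.146)]
mid=(e[0]+e[1])/2;d=e[1]-e[0];print("bar",e,mid,np.linalg.norm(d),np.arctan2(d[1],d[0]))
print("side proj of bar ends",proj(cs,e))
sl=[plane(ct,(320+100/4.7,160+95/4.7),.056),plane(ct,(320+150/4.7,160+285/4.7),.056)];print("slim",sl)
E
python3 fit.py; python3 -c "
import cv2;a=[cv2.imread(f'pics/fit_{n}.png') for n in 'ts']
w=max(x.shape[1] for x in a);a=[cv2.copyMakeBorder(x,0,0,0,w-x.shape[1],0) for x in a]
import numpy as np;o=np.vstack(a);cv2.imwrite('pics/fit0.png',cv2.resize(o,None,fx=.9,fy=.9));print(o.shape)"
```

```text
[ 0.59428315 -0.39246197  0.082     ] [ 0.44413695 -0.39619084  0.082     ]
big [ 0.52137526 -0.39100314 -2.92298111] 0.3899933617518123
0 [ 0.52086695 -0.39076517 -2.92620087] 0.08989762664998846
1 [ 0.52259756 -0.39049299 -2.92057479] 0.2993530000770238
bar [array([0.50819059, 0.38430811, 0.146     ]), array([0.59474049, 0.06577786, 0.146     ])] [0.55146554 0.22504299 0.146     ] 0.330079387306671 -1.3054853877688413
side proj of bar ends [[196.79524432 400.45906086]
 [259.42048991 214.11064792]]
slim [array([ 0.59678101, -0.12674153,  0.056     ]), array([ 0.49922635, -0.14981014,  0.056     ])]
(644, 560, 3)
```

View pics/fit0.png

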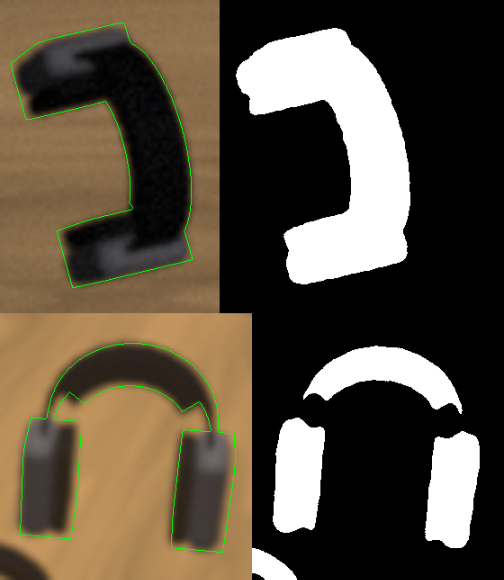

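The fit agrees in both views to within 2 mm. It puts the big pair at (0.521, -0.391) with yaw 0.219 (mod π), and the bar's middle at (0.551, 0.225) with yaw 0.265. The next script works out the approach.

```bash
cat > go.py <<'E'
import sys,numpy as np
from scipy.spatial.transform import Rotation as R
from bench import env
def delta(xyz,yaw):
    s=env.observe();Rc=R.from_quat(s["eef_rot"]);
    res=[]
    for sg in(1,-1):
        z=sg*np.array([-np.sin(yaw),np.cos(yaw),0]);x=np.array([0,0,-1.]);y=np.cross(z,x)
        res.append((Rc.inv()*R.from_matrix(np.c_[x,y,z])).as_rotvec())
    rv=min(res,key=np.linalg.norm)
    print("t",round(float(s["clock"]),2),"pos",s["position"].round(4),"opening",s["opening"].round(4),"F",s["wrist_force"].round(2),"j",s["joints"].round(2))
    print("axes",Rc.as_matrix().round(3).tolist());print("turn",rv.round(4),"shift mm",(Rc.inv().apply(np.array(xyz)-s["position"])*1000).round(1))
if __name__=="__main__":
    a=list(map(float,sys.argv[1:]));delta(a[:3],a[3])
E
python3 go.py 0.521 -0.391 0.404 0.2186
```

```text
Traceback (most recent call last):
  File "go.py", line 14, in <module>
    a=list(map(float,sys.argv[1:]));delta(a[:3],a[3])
                                    ~~~~~^^^^^^^^^^^^
  File "go.py", line 11, in delta
    print("t",round(float(s["clock"]),2),"pos",s["position"].round(4),"opening",s["opening"].round(4),"F",s["wrist_force"].round(2),"j",s["joints"].round(2))
                                                                                ^^^^^^^^^^^^^^^^^^
AttributeError: 'float' object has no attribute 'round'
```

```bash
sed -i 's/s\["opening"\].round(4)/round(float(s["opening"]),4)/' go.py
python3 go.py 0.521 -0.391 0.404 0.2186
```

```text
t 0.15 pos [ 0.2306 -0.4992  0.4038] opening 0.0853 F [-0.16 -1.   -0.22] j [-1.24  0.09  1.37  0.    1.68 -0.1 ]
axes [[-0.001, 0.908, 0.419], [0.002, 0.419, -0.908], [-1.0, 0.0, -0.002]]
turn [ 0.2141 -0.0017  0.    ] shift mm [-2.00e-01  3.09e+02  2.35e+01]
```

Call:
{"method": "move_arm", "body": {"targets": [[[0.03, 0, 0, 0, 40, 3, -1], [0.06, 0, 0, 0, 80, 6, -1], [0.09, 0, 0, 0, 120, 9, -1], [0.12, 0, 0, 0, 165, 12.5, -1], [0.15, 0, 0, 0, 210, 16, -1], [0.18, 0, 0, 0, 255, 19, -1], [0.214, 0, 0, 0, 309, 23.5, -1], [0.214, 0, 0, 0, 309, 23.5, -1]]], "squeeze": 50}}

```text
clock: 1.15
position: [0.524, -0.3891, 0.403]
eef_rot: [0.441, 0.553, -0.441, 0.552]
wrist_force: [0.0, -0.1, -0.7]
opening: 0.0855
```

```bash
python3 - <<'E'
from h import *
from bench import env
c=env.camera("wrist");np.savez("cam_wrist1.npz",**c)
g=c["img"].copy()
for P in model():
    q=proj(c,place(P,[.521,-.391,.2186]));cv2.polylines(g,[cv2.convexHull(np.round(q*16).astype(np.int32))],True,(0,255,0),1,cv2.LINE_AA,4)
cv2.imwrite("pics/w1.png",g)
E
python3 go.py 0.521 -0.391 0.315 0.2186
```

```text
t 1.2 pos [ 0.5224 -0.3901  0.4034] opening 0.0858 F [0.13 0.25 0.09] j [-0.73  0.32  1.1  -0.    1.72  0.62]
axes [[-0.002, 0.975, 0.22], [0.001, 0.22, -0.975], [-1.0, -0.002, -0.002]]
turn [ 0.0033 -0.0015  0.0016] shift mm [88.4 -1.5  0.7]
```

View pics/w1.png

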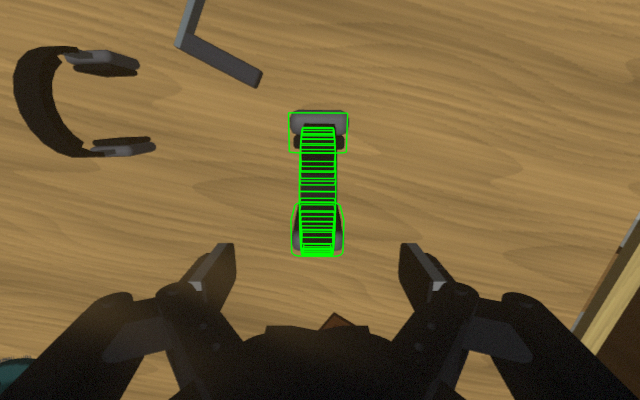

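The wireframe lies on the pair in the wrist view: the crown spans columns 299–337, midway between the fingers. I'll descend now and grip.

Call:
{"method": "move_arm", "body": {"targets": [[[0, 0, 0, 25, 0, 0, -1], [0, 0, 0, 50, 0, 0, -1], [0, 0, 0, 70, 0, 0, -1], [0, 0, 0, 82, 0, 0, -1], [0, 0, 0, 88, 0, 0, -1], [0, 0, 0, 88, 0, 0, -1], [0, 0, 0, 88, 0, 0, 1], [0, 0, 0, 88, 0, 0, 1]]], "squeeze": 50}}

```text
clock: 2.2
position: [0.5212, -0.3911, 0.3177]
eef_rot: [0.442, 0.551, -0.442, 0.552]
wrist_force: [-0.1, 0.0, -0.5]
opening: 0.0518
```

Call:
{"method": "move_arm", "body": {"targets": [[[0, 0, 0, 0, 0, 0, 1], [0, 0, 0, 0, 0, 0, 1], [0, 0, 0, 0, 0, 0, 1], [0, 0, 0, 0, 0, 0, 1]]], "squeeze": 50}}

```text
clock: 2.7
position: [0.5212, -0.3909, 0.3175]
eef_rot: [0.442, 0.551, -0.442, 0.552]
wrist_force: [1.2, 2.3, 3.8]
opening: 0.0286
```

```bash
python3 - <<'E'
from h import *
from bench import env
c=env.camera("side")
cv2.imwrite("pics/s1.png",cv2.resize(c["img"][40:190,290:450],None,fx=4,fy=4,interpolation=cv2.INTER_CUBIC))
E
python3 go.py 0.521 -0.391 0.315 0.2186
```

```text
t 2.75 pos [ 0.5212 -0.3909  0.3175] opening 0.0282 F [1.36 1.53 3.53] j [-0.73  0.34  1.24  0.    1.56  0.62]
axes [[0.001, 0.976, 0.217], [-0.001, 0.217, -0.976], [-1.0, 0.001, 0.001]]
turn [ 0.0004  0.0008 -0.001 ] shift mm [ 2.5 -0.2  0. ]
```

View pics/s1.png

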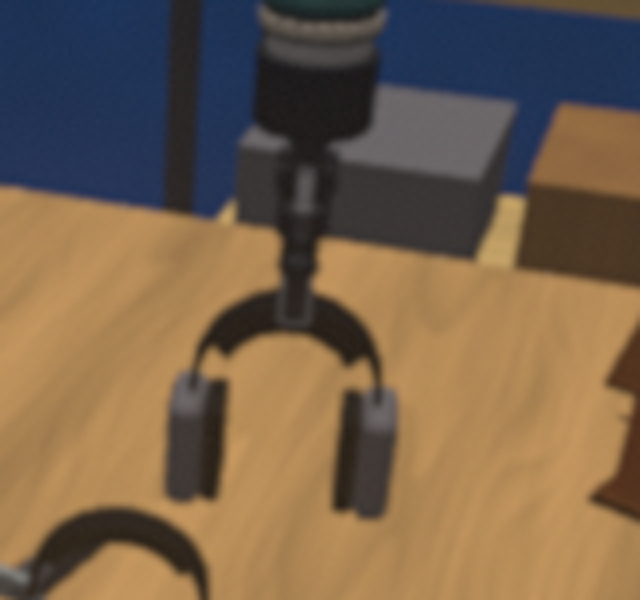

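The fingers hold the middle of the crown: opening 28 mm, fingertips about 11 mm below its top. Next is the lift.

Call:
{"method": "move_arm", "body": {"targets": [[[0, 0, 0, -8, 0, 0, 1], [0, 0, 0, -30, 0, 0, 1], [0, 0, 0, -60, 0, 0, 1], [0, 0, 0, -95, 0, 0, 1], [0, 0, 0, -130, 0, 0, 1], [0, 0, 0, -165, 0, 0, 1], [0, 0, 0, -190, 0, 0, 1], [0, 0, 0, -200, 0, 0, 1]]]}}

```text
clock: 3.75
position: [0.5209, -0.3912, 0.5178]
eef_rot: [0.442, 0.551, -0.443, 0.552]
wrist_force: [0.4, -0.2, -3.0]
opening: 0.0284
```

```bash
python3 - <<'E'
from bench import env
import cv2
c=env.camera("side");cv2.imwrite("pics/s2.png",c["img"])
E
python3 go.py 0.5515 0.225 0.515 0.265
```

```text
t 3.8 pos [ 0.5209 -0.3912  0.5182] opening 0.0284 F [-0.24 -0.15 -1.7 ] j [-0.73  0.33  0.85 -0.    1.95  0.62]
axes [[0.001, 0.976, 0.217], [-0.002, 0.217, -0.976], [-1.0, 0.001, 0.002]]
turn [-0.0465  0.0018 -0.0008] shift mm [   2.3  163.4 -594.9]
```

View pics/s2.png

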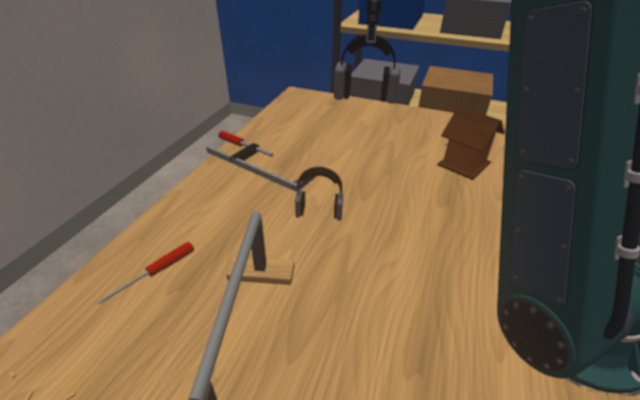

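Call:
{"method": "move_arm", "body": {"targets": [[[0, 0, 0, 0, 4, -15, 1], [0, 0, 0, 0, 12, -45, 1], [0, 0, 0, 0, 24, -87, 1], [0, 0, 0, 0, 36, -132, 1], [0, 0, 0, 0, 49, -177, 1], [0, 0, 0, 0, 61, -222, 1], [0, 0, 0, 0, 73, -267, 1], [0, 0, 0, 0, 84, -305, 1]]]}}

```text
clock: 4.8
position: [0.5362, -0.0724, 0.5147]
eef_rot: [0.442, 0.553, -0.442, 0.551]
wrist_force: [0.9, 0.5, -2.6]
opening: 0.0292
```

Call:
{"method": "move_arm", "body": {"targets": [[[0, 0, 0, 0, 12, -45, 1], [-0.01, 0, 0, 0, 24, -90, 1], [-0.02, 0, 0, 0, 37, -135, 1], [-0.03, 0, 0, 0, 49, -180, 1], [-0.04, 0, 0, 0, 60, -220, 1], [-0.046, 0, 0, 0, 68, -250, 1], [-0.046, 0, 0, 0, 74, -270, 1], [-0.046, 0, 0, 0, 79, -290, 1]]]}}

```text
clock: 5.8
position: [0.5508, 0.2262, 0.5156]
eef_rot: [0.429, 0.562, -0.43, 0.561]
wrist_force: [0.5, 0.1, -2.4]
opening: 0.0286
```

Call:
{"method": "move_arm", "body": {"targets": [[[0, 0, 0, 0, 0, 0, 1], [0, 0, 0, 0, 0, 0, 1], [0, 0, 0, 0, 0, 0, 1]]]}}

```text
clock: 6.18
position: [0.5511, 0.2243, 0.5169]
eef_rot: [0.43, 0.561, -0.43, 0.561]
wrist_force: [-0.5, 1.0, -3.8]
opening: 0.0286
```

```bash
python3 - <<'E'
from bench import env
import cv2,numpy as np
for n in("side","top","wrist"):
    c=env.camera(n);cv2.imwrite(f"pics/{n}3.png",c["img"]);np.savez(f"cam_{n}3.npz",**c)
E
python3 go.py 0.5515 0.225 0.338 0.265
```

```text
t 6.33 pos [0.5511 0.2245 0.5169] opening 0.0286 F [ 0.5  -0.49 -2.56] j [ 0.29  0.2   1.03 -0.    1.92  1.6 ]
axes [[0.0, 0.965, 0.261], [-0.0, 0.261, -0.965], [-1.0, 0.0, 0.0]]
turn [-0.0014  0.0002 -0.0003] shift mm [178.9   0.5  -0.4]
```

View pics/side3.png

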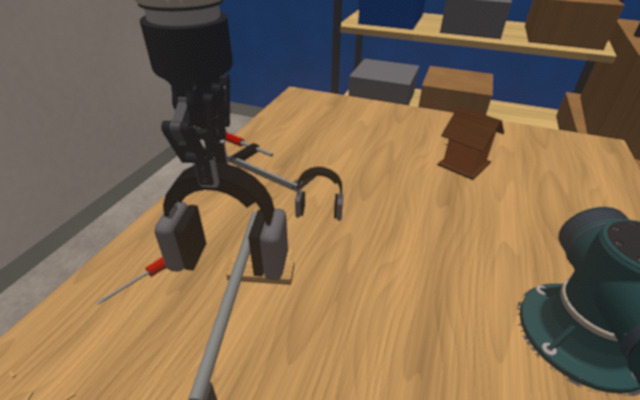

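View pics/wrist3.png

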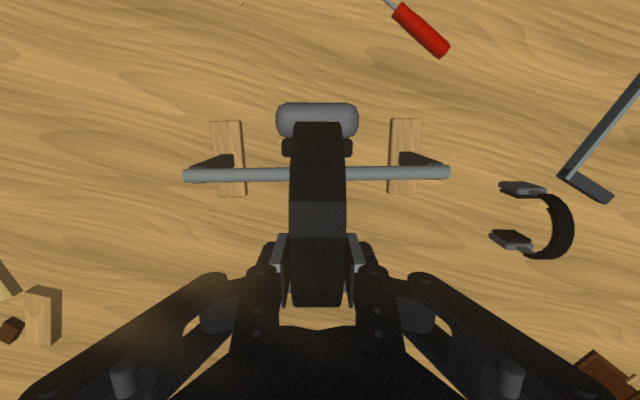

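View pics/top3.png

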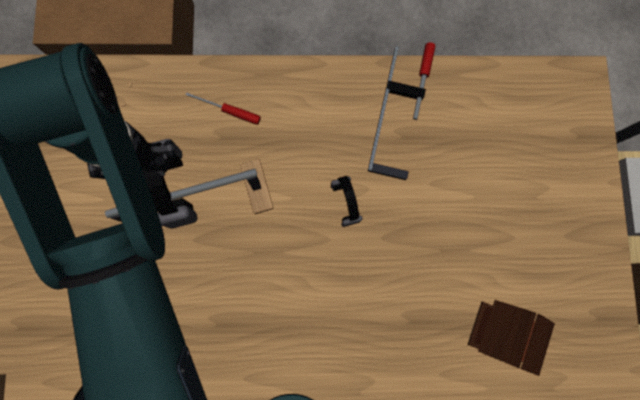

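In the side view the pair hangs level above the bar. In the wrist view the bar runs from (183,176) to (450,172), with the headband across its middle. I'll check the bar's pose from the wrist and side images, and whether the held pair has tilted.

Run:
```python
from h import *
w,s=cam("wrist","3"),cam("side","3")
e=[plane(w,(183,176),.146),plane(w,(450,172),.146)];d=e[1]-e[0];print(e,(e[0]+e[1])/2,np.linalg.norm(d),np.arctan2(d[1],d[0]))
B=np.array([.5515,.225,.146]);u=np.array([.262,-.965,0])
v=np.array([.965,.262,0]);z=np.array([0,0,1.])
out=[]
for c,n in((w,"w"),(s,"s")):
    g=c["img"].copy()
    for P in model():
        Q=place(P,[.5511,.2245,.265])+[0,0,.1995]
        cv2.polylines(g,[cv2.convexHull(np.round(proj(c,Q)*16).astype(np.int32))],True,(0,255,0),1,cv2.LINE_AA,4)
    for o in (v*.009,-v*.009,z*.009):
        q=proj(c,np.array([B-u*.165+o,B+u*.165+o]));cv2.line(g,*[tuple(int(k) for k in np.round(x)) for x in q],(0,0,255),1)
    out.append(g)
cv2.imwrite("pics/ov3.png",cv2.resize(out[1][140:400,130:330],None,fx=3,fy=2.3*1))
cv2.imwrite("pics/ov3s.png",cv2.resize(out[1][150:400,130:330],None,fx=2.4,fy=2.4));cv2.imwrite("pics/ov3w.png",out[0])
```

```text
[array([0.50902585, 0.38530234, 0.146     ]), array([0.60105511, 0.06358969, 0.146     ])] [0.55504048 0.22444601 0.146     ] 0.3346168228097498 -1.2921766871985207
```

View pics/ov3s.png

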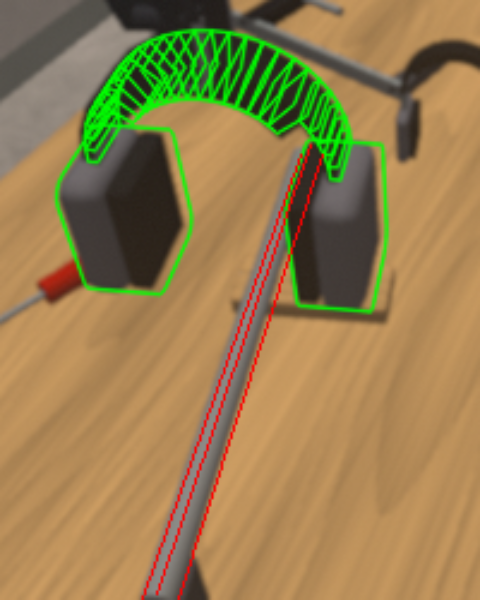

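View pics/ov3w.png

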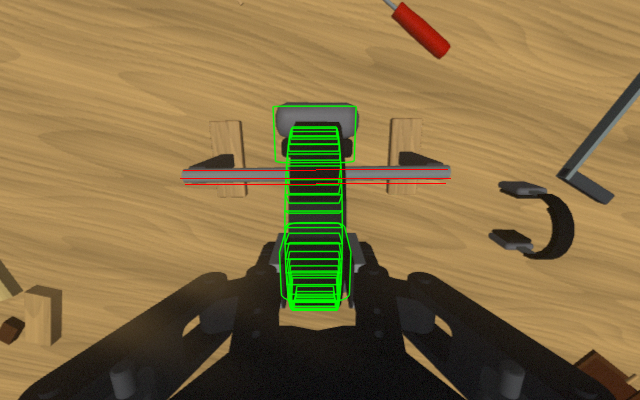

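Both the side and wrist views put the bar's right end about 5 mm further in +x than the first top fit. I'll use (0.554, 0.225) with yaw 0.275, so I shift 3 mm and turn -0.01 before lowering to just above the bar.

Call:
{"method": "move_arm", "body": {"targets": [[[-0.01, 0, 0, 8, 3, 0, 1], [-0.01, 0, 0, 28, 3, 0, 1], [-0.01, 0, 0, 53, 3, 0, 1], [-0.01, 0, 0, 80, 3, 0, 1], [-0.01, 0, 0, 107, 3, 0, 1], [-0.01, 0, 0, 134, 3, 0, 1], [-0.01, 0, 0, 156, 3, 0, 1], [-0.01, 0, 0, 168, 3, 0, 1]]]}}

```text
clock: 7.32
position: [0.5536, 0.2257, 0.3463]
eef_rot: [0.426, 0.564, -0.428, 0.563]
wrist_force: [0.4, -0.1, -2.8]
opening: 0.0286
```

Call:
{"method": "move_arm", "body": {"targets": [[[0, 0, 0, 2, 0, 0, 1], [0, 0, 0, 4, 0, 0, 1], [0, 0, 0, 5, 0, 0, 1], [0, 0, 0, 5, 0, 0, 1]]]}}

```text
clock: 7.82
position: [0.554, 0.226, 0.3444]
eef_rot: [0.427, 0.563, -0.426, 0.564]
wrist_force: [0.5, 0.8, -2.9]
opening: 0.0285
```

```bash
python3 - <<'E'
from bench import env
import cv2
c=env.camera("side");cv2.imwrite("pics/s4.png",cv2.resize(c["img"][100:400,80:400],None,fx=2,fy=2,interpolation=cv2.INTER_CUBIC))
E
python3 go.py 0.554 0.225 0.338 0.275
```

```text
t 7.88 pos [0.554  0.226  0.3443] opening 0.0285 F [ 0.04 -0.29 -3.14] j [ 0.29  0.21  1.35 -0.    1.58  1.59]
axes [[0.001, 0.962, 0.271], [0.0, 0.271, -0.962], [-1.0, 0.001, 0.0]]
turn [-0.0002  0.0001 -0.0011] shift mm [ 6.3 -0.2  0.9]
```

View pics/s4.png

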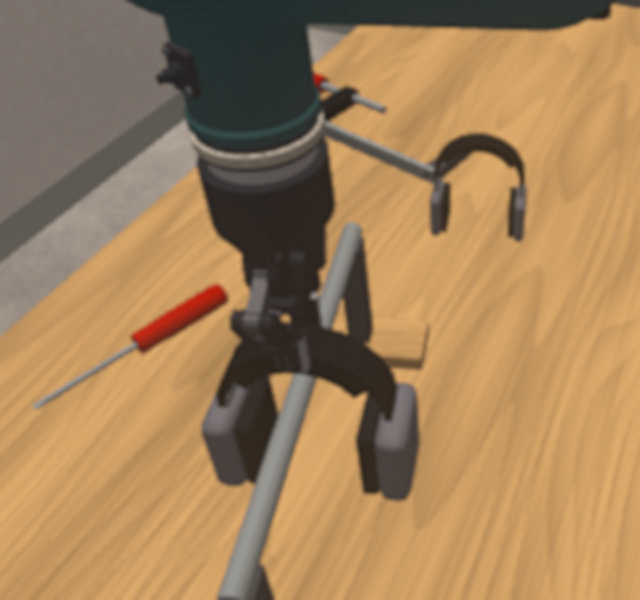

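The cups straddle the bar and the crown is about 6 mm above it. I'll lower slowly and watch the force.

Call:
{"method": "move_arm", "body": {"targets": [[[0, 0, 0, 1, 0, 0, 1], [0, 0, 0, 2, 0, 0, 1], [0, 0, 0, 3, 0, 0, 1], [0, 0, 0, 4, 0, 0, 1], [0, 0, 0, 5, 0, 0, 1], [0, 0, 0, 5, 0, 0, 1]]]}}

```text
clock: 8.62
position: [0.5539, 0.2259, 0.3385]
eef_rot: [0.427, 0.564, -0.427, 0.564]
wrist_force: [-0.0, 0.9, -2.8]
opening: 0.029
```

Call:
{"method": "move_arm", "body": {"targets": [[[0, 0, 0, 0.5, 0, 0, 1], [0, 0, 0, 1, 0, 0, 1], [0, 0, 0, 1, 0, 0, 1]]]}}

```text
clock: 9.0
position: [0.5539, 0.2259, 0.3376]
eef_rot: [0.427, 0.564, -0.427, 0.564]
wrist_force: [1.0, 0.3, -2.5]
opening: 0.0285
```

Call:
{"method": "move_arm", "body": {"targets": [[[0, 0, 0, 0.5, 0, 0, 1], [0, 0, 0, 1, 0, 0, 1], [0, 0, 0, 1, 0, 0, 1]]]}}

```text
clock: 9.38
position: [0.5539, 0.2259, 0.3373]
eef_rot: [0.427, 0.564, -0.427, 0.564]
wrist_force: [-0.9, -0.1, 1.1]
opening: 0.0287
```

The force rose about 4 N at TCP z = 0.3373, as predicted, so the crown is on the bar. I'll look before letting go.

Run:
```python
from bench import env
import cv2
c=env.camera("side");cv2.imwrite("pics/s5.png",cv2.resize(c["img"][220:370,150:310],None,fx=4,fy=4,interpolation=cv2.INTER_CUBIC))
print(env.observe()["wrist_force"])
```

```text
[-0.32067035  0.02281933  0.51822469]
```

View pics/s5.png

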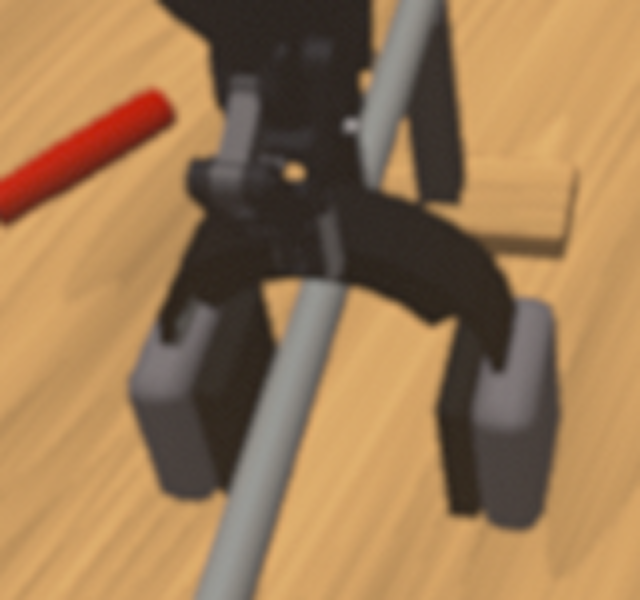

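The crown sits on the bar, with the bar passing under it at about (315,285) in the crop, and the fingers are clear of the tube. I'll open, then withdraw upward.

Call:
{"method": "move_arm", "body": {"targets": [[[0, 0, 0, 0, 0, 0, 0.2], [0, 0, 0, 0, 0, 0, 0], [0, 0, 0, 0, 0, 0, -0.3], [0, 0, 0, 0, 0, 0, -0.6], [0, 0, 0, 0, 0, 0, -1], [0, 0, 0, 0, 0, 0, -1], [0, 0, 0, 0, 0, 0, -1], [0, 0, 0, 0, 0, 0, -1]]]}}

```text
clock: 10.42
position: [0.5539, 0.226, 0.3367]
eef_rot: [0.427, 0.564, -0.427, 0.564]
wrist_force: [0.3, -0.5, -0.4]
opening: 0.0855
```

Run:
```python
from bench import env
import cv2
c=env.camera("side");cv2.imwrite("pics/s6.png",cv2.resize(c["img"][220:370,150:310],None,fx=4,fy=4,interpolation=cv2.INTER_CUBIC))
c=env.camera("wrist");cv2.imwrite("pics/w6.png",c["img"])
print(env.observe()["wrist_force"],env.observe()["opening"])
```

```text
[ 0.66378843 -0.07377591 -0.55446906] 0.08509577121519228
```

View pics/s6.png

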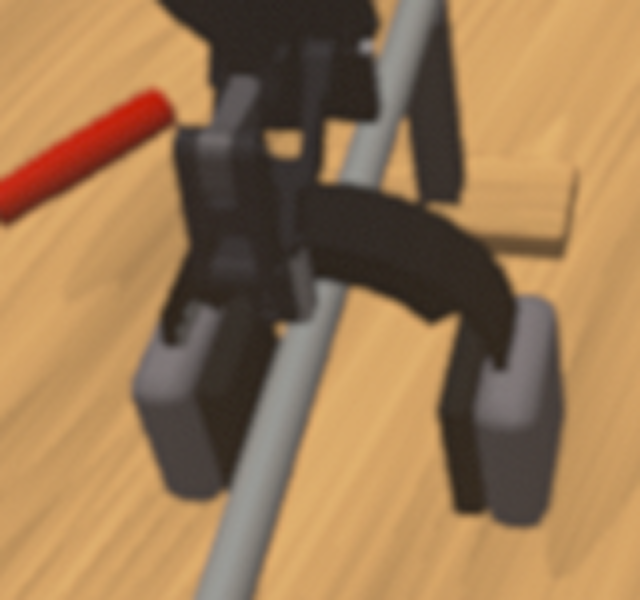

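View pics/w6.png

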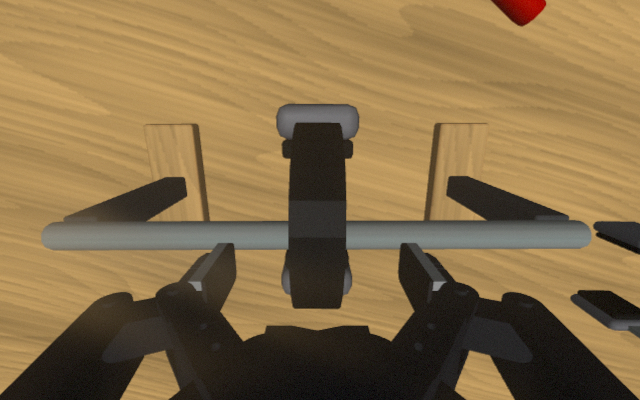

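The fingers are open and well clear on both sides, columns 235 and 400 against the crown at 289–346. The pair hangs square and has hardly moved. I'll withdraw straight up.

Call:
{"method": "move_arm", "body": {"targets": [[[0, 0, 0, -10, 0, 0, -1], [0, 0, 0, -30, 0, 0, -1], [0, 0, 0, -60, 0, 0, -1], [0, 0, 0, -95, 0, 0, -1], [0, 0, 0, -130, 0, 0, -1], [0, 0, 0, -160, 0, 0, -1], [0, 0, 0, -180, 0, 0, -1], [0, 0, 0, -180, 0, 0, -1]]]}}

```text
clock: 11.52
position: [0.5535, 0.2259, 0.5199]
eef_rot: [0.428, 0.563, -0.425, 0.565]
wrist_force: [0.4, 0.2, 0.1]
opening: 0.0857
```

Call:
{"method": "move_arm", "body": {"targets": [[[0, 0, 0, 0, 0, 0, -1], [0, 0, 0, 0, 0, 0, -1], [0, 0, 0, 0, 0, 0, -1], [0, 0, 0, 0, 0, 0, -1], [0, 0, 0, 0, 0, 0, -1], [0, 0, 0, 0, 0, 0, -1]]]}}

```text
clock: 12.28
position: [0.5539, 0.226, 0.5167]
eef_rot: [0.427, 0.564, -0.427, 0.564]
wrist_force: [-0.2, 0.3, 0.2]
opening: 0.0854
```

Run:
```python
from h import *
from bench import env
s0=cam("side")["img"]
a=env.camera("side");g=a["img"].copy()
for P in model():
    Q=place(P,[.554,.2255,.275])+[0,0,.020]
    cv2.polylines(g,[cv2.convexHull(np.round(proj(a,Q)*16).astype(np.int32))],True,(0,255,0),1,cv2.LINE_AA,4)
w=env.camera("wrist")["img"]
for i in range(8): b=env.camera("side")["img"]
r=np.s_[150:225,285:350]
print("slim diff",np.abs(cv2.blur(b,(3,3))[r].astype(int)-cv2.blur(s0,(3,3))[r]).max(),"motion",np.abs(cv2.blur(b,(5,5))[200:380,140:320].astype(int)-cv2.blur(a["img"],(5,5))[200:380,140:320]).max())
cv2.imwrite("pics/s7.png",np.hstack([cv2.resize(x[150:400,130:360],None,fx=1.7,fy=1.7) for x in(b,g)]));cv2.imwrite("pics/w7.png",w)
```

```text
slim diff 152 motion 1
```

View pics/s7.png

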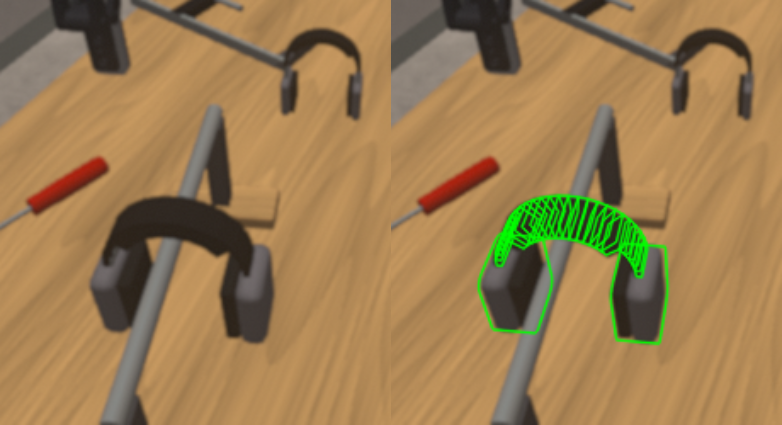

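View pics/w7.png

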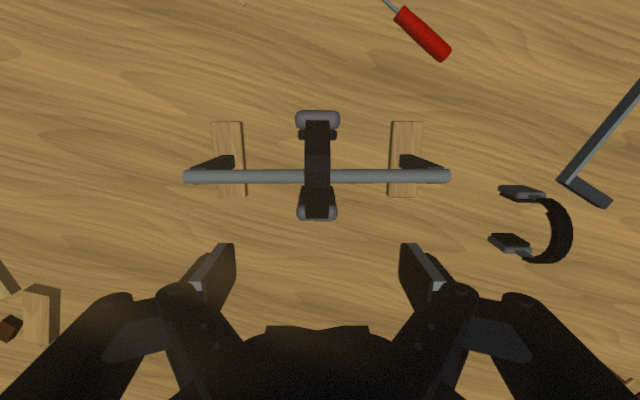

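The pair hangs level and at rest, square across the middle of the bar. My slim-pair check region overlapped the big pair's old place (columns 332–350, rows 150–168), which explains the 152. I'll redo it without that.

Run:
```python
from h import *
from bench import env
for n,r in(("side",np.s_[172:225,290:350]),("top",np.s_[170:232,325:370])):
    d=np.abs(cv2.blur(env.camera(n)["img"],(3,3))[r].astype(int)-cv2.blur(cam(n)["img"],(3,3))[r]);print(n,d.max(),d.mean())
```

```text
side 4 0.33228511530398325
top 22 11.645639187574671
```

```bash
python3 -c "
from bench import env
print(env.observe()['clock'],env.close_job())"
```

```text
the job is handed in; nothing more can be done
12.875 None
```

The big ear defenders hang on the bar near its middle, square across it and level, and I handed the job in at 12.9 s. I gripped them on top of the crown, lifted them over the slim pair, and lowered them in 0.5–1 mm steps until the wrist force showed contact. Then I opened the gripper and withdrew straight up.

**Last checks on the big pair:**
- It lines up with the predicted resting pose in the side view.
- In the wrist view it sits across the middle of the bar.
- Nothing moved between side pictures about 0.4 s apart.
- The gripper is well clear, about 180 mm above its release height.

**Slim pair:** it looks the same as at the start.

**Checks that disagreed:**
- **Bar position:** my first fit from the top camera differed from the wrist and side views by about 3–5 mm. I used a compromise between them, well within the limits.
- **Slim pair, side view:** my first comparison gave a large difference because the area included the big pair's old place. Redone without it, there was essentially no change.
- **Slim pair, top view:** the comparison differs by about 12 grey levels on average, 22 at most. I put this down to lighting rather than movement, but did not check further.

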